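# Case a reference cell and turn the case over

## Task

Lay the loose reference cell in the pocket of the open hinged case and swing the lid fully shut over it. Then turn the whole closed case over and set it down gently, without dropping or toppling it, so that it lies flat on the worktop on its lid with the blank label panel of its underside facing up and the cell still shut inside. Leave the timer and the label roll where they are.

Things in the scene. Friction and masses are not known exactly. Their poses are not given: they have to be found in the camera images.
- case: Loose aluminium clamshell case, 72 (x) x 60 (y) x 41 mm shut (base 28, lid 13), 0.54 kg. Origin: centre of the base's underside; z towards the lid, x towards the hinged edge. Sides flat and flush: shut, grip it across its 60 mm (y faces); it stands stably on either 60 x 41 mm end. Blank paper panel on the underside, four dark ribs on the lid top. Starts on its underside, lid open.
- case_pocket (a point): Centre of the floor of the pocket in the base: 24 mm (x) x 51 mm (y), 12 mm deep; floor 16 mm over the underside, 10 mm from the case centre on the side away from the hinge. Axes as the case.
- case_hinge (a point): Midpoint of the hinge line, at the +x edge of the base's rim (36 mm from the case centre in x, 28 mm over the underside). The line runs along the case's y.
- case_lid (a joint): Lid angle in rad: 0 shut, 1.57 upright, starts between 1.9 and 2.4 (leaning back, away from the pocket); limit 2.7. No latch: the friction hinge (0.08 N m) keeps the lid wherever it is left, also upside down, but lifting the case by the lid alone opens it: grip the base too. A push of 1 to 2 N near the free edge moves it.
- lid_edge (a point): On the lid, midpoint of the edge of its outer face farthest from the hinge: 72 mm from the hinge line and 13 mm outward. Shut, it lies 41 mm over the underside at the front (-x) end of the case.
- cell: Loose reference cell: an aluminium block with glass windows, 18 mm (x) x 44 mm (y) x 20 mm high, 0.035 kg. Origin: centre of its underside, z up. In the pocket its long side lies along the case's y, either way round, and it stands 8 mm out of the base's rim; the lid is hollow and takes that part with 1.5 mm to spare above.
- label_roll: Bystander: white label roll lying flat, 58 mm across, 24 mm high. Leave it alone. It and the cell lie on opposite sides of the case.
- bench_timer: Bystander: white bench timer lying flat, 64 x 64 x 22 mm. Leave it alone.
Things that resemble listed ones, but are neither listed nor needed, are in the scene too. Of the things like the case, leave any that is turquoise; of the rest the smaller one is meant.

How it is judged:
On the way, in this order (a step that is already met when the one before it is completed fails the run):
1. the cell lies in the pocket of the upright case, the lid still open (distance between cell and case_pocket below 0.006 m and value of joint case_lid above 1 rad and angle between case's own z axis and vertical below 0.15 rad), for 0.2 s.
2. the lid is shut over the cell while the case still lies on its underside (distance between cell and case_pocket below 0.006 m and value of joint case_lid below 0.05 rad and angle between case's own z axis and vertical below 0.15 rad), for 0.2 s.
At the end, for the whole second after the job is handed in: The case lies at rest upside down, flat on the worktop (within 0.08 rad, its underside 38 to 45 mm up), lid shut to within 0.06 rad, the cell inside and within 8 mm of its place in the pocket (angle between case's own z axis and vertical above 3.06 rad and height (world z) of case between 0.038 and 0.045 m and value of joint case_lid below 0.06 rad and distance between cell and case_pocket below 0.008 m and linear speed of each of case, cell below 0.02 m/s); the robot touches nothing.
It fails at once if the case is dropped or topples (turns faster than 8 rad/s) (angular speed of case above 8 rad/s).
It fails at once if the label roll or the timer is moved by more than 30 mm (distance of any of label_roll, bench_timer from where it was at the start of the episode above 0.03 m).
It also fails if it takes over 72 s, if anything falls off the work surface, if the arm or the gripper's body presses on something with over 40 N, if the wrist force passes 120 N, or if a joint passes its speed limit or range.

## Robot

A 6-joint arm with a two-finger parallel gripper is mounted at the origin on a cart in front of the work surface, level with it; the furniture and walls round the work are solid. World frame = base frame: x ahead of the robot, y to its left, z up, the work surface at z = 0. Lengths are in m, angles in rad, forces in N, time in s.
With the tool pointing down it reaches from about 0.375 to 0.9 m from the base axis. Payload 3.1 kg.
Tool frame: the origin (TCP) lies midway between the tips of the shut fingers; the grasp point (between the pads) lies 19 mm behind it; z points along the fingers, y is the line along which they close (so a half turn about z gives the same grasp; the last joint's range is limited). The gripper opens to 87 mm and grips with 3 to 60 N. Pads are 19 mm wide; open, the fingers measure 117 mm over their backs; the gripper's body (75 mm by 190 mm) begins 51 mm behind the grasp point.
Start: joints at [1.153, 0.527, 1.433, -0, 1.181, -0.178], TCP at [0.148, 0.607, 0.223] pointing down, gripper open.
Joint ranges: [-3.08, 3.08], [-0.75, 2.2], [0.22, 2.44], [-1.43, 4.57], [0, 2.65], [-2.85, 2.85]. Speed limits (rad/s): [2.79, 2.79, 3.14, 3.14, 3.14, 3.14].

## Interface

Orientations are given as a unit quaternion [x, y, z, w].
In Python, from plant import ctrl gives the robot as it stands.
- The arm moves only by the tool move_arm, never from a script. Its argument "series" is a list that holds one entry, the list of rows, each a list of 7 numbers: the turn, a rotation vector about the tool's x, y, z in rad, then the shift along the tool's x, y, z in m, then the opening, from 0 (shut) to 1 (fully open). A call has 1 to 5 rows; each row shifts and turns the commanded pose from where the row before left it, along the tool's axes as they then stand; what a row does not reach is not made up. A row lasts 1/8 s, in which the tool goes at most 62.5 mm and 10.7 degrees, less where a joint would pass 70% of its speed; a pose out of reach is approached as far as the arm can. A call with a gripper value outside its range is refused whole. The fingers move at their own pace and stop on an object; the grip force is fixed at half the most. Time passes only in rows, so rows that do not move let the fingers close. It gives the time, the measured TCP pose, the force, the opening and the grip force at its end, in the units of the state.
- ctrl.read_state(): the state, without advancing time (a new reading comes with each control period).
- ctrl.grab_frame(name): name is "scene" or "top" or "wrist"; returns the picture (420x560x3 uint8, red, green, blue); there is no depth.
- ctrl.camera_model(name): a dict with "camera_matrix" (3x3 intrinsics, pixels), "eye" and "orientation" of the camera in the world. Camera axes: x right, y down, z forward; pixel columns grow to the right and rows downward; lengths in m; the calibration is good to about 2 mm. The wrist camera is an equidistant fisheye: a pixel r from the principal point sees the ray r / f radians off the axis. A picture is of the moment at which its call begins: read the wrist's pose just before it. camera_model takes no time and is no camera call; for the wrist camera it gives the pose at the moment of the call.
- ctrl.hand_in(): hands the job in; it is judged then, once.
The state is a dict: "clock": time; "joint_pos": joint angles; "joint_velocities": joint speeds; "tau": joint torques, N m; "ee_pos": TCP position; "tool_rot": TCP orientation; "wrist_force": force on the tool from outside, world axes, zero at the start; "moment": the same for the moment, N m; "finger_gap": finger opening in m; "grip_force": force on a finger pad.
Only numpy, scipy, OpenCV 4.12 (cv2) and the standard library are available. Lean on these libraries where they do the work, as an engineer would, in place of code of your own. Each camera call takes 0.05 s, during which the arm holds its last target. There are 200 camera calls.

## Working session

There is one attempt and no reset: what is moved stays moved. The work goes in short steps, Python scripts to look and compute and a tool call to move; the robot and the scene stay as the last step left them, time stands still between calls to the robot, and variables do not carry over. Pictures are saved under pics/ and viewed, at most 10 in all, crops included, and the job is handed in when it is done.

Besides the shell and the picture viewer there is one more tool, called after "Emit:" as name([rows], argument=value, ...), one row to a line, values as JSON. move_arm: Moves the arm, as the interface text tells. Its arguments: {"type":"object","properties":{"series":{"type":"array","items":{"type":"array","items":{"type":"array","items":{"type":"number"}}}}},"required":["series"]}

```bash
ls; mkdir -p pics; python3 - <<'E'
from plant import ctrl
import cv2,numpy as np
s=ctrl.read_state();print({k:np.round(v,3).tolist() for k,v in s.items()})
for n in("scene","top"):
    cv2.imwrite(f"pics/{n}0.png",ctrl.grab_frame(n)[:,:,::-1]);m=ctrl.camera_model(n);print(n,m)
E
```

```text
pics
{'clock': 0.0, 'joint_pos': [1.154, 0.528, 1.434, -0.0, 1.181, -0.178], 'joint_velocities': [-0.001, -0.0, 0.001, -0.001, -0.001, -0.001], 'tau': [0.001, -44.005, -17.659, 0.064, 0.058, -0.0], 'ee_pos': [0.148, 0.607, 0.222], 'tool_rot': [0.119, 0.993, -0.001, -0.0], 'wrist_force': [0.71, 0.369, 0.056], 'moment': [0.042, 0.013, 0.012], 'grip_force': 0.0, 'finger_gap': 0.088}
scene {'camera_matrix': array([[493.09672597,   0.        , 279.49268595],
       [  0.        , 493.09672597, 206.90539533],
       [  0.        ,   0.        ,   1.        ]]), 'eye': array([0.25256048, 0.53981545, 0.84495546]), 'orientation': array([-0.26860757,  0.90291958, -0.32203705,  0.09422496])}
top {'camera_matrix': array([[476.70634893,   0.        , 283.38723534],
       [  0.        , 476.70634893, 208.54685366],
       [  0.        ,   0.        ,   1.        ]]), 'eye': array([ 3.44727379e-01, -2.46313183e-04,  1.30228462e+00]), 'orientation': array([-0.6763044 ,  0.72976515, -0.07189955,  0.06989727])}
```

View pics/scene0.png

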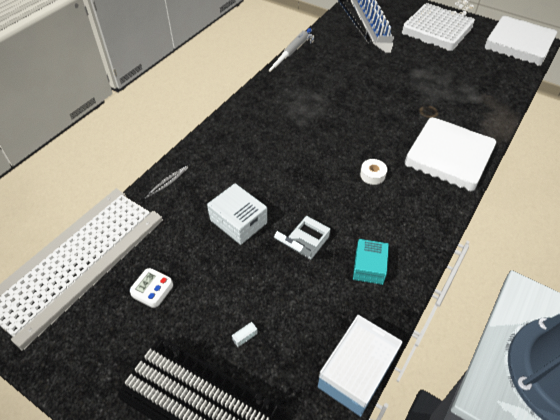

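View pics/top0.png

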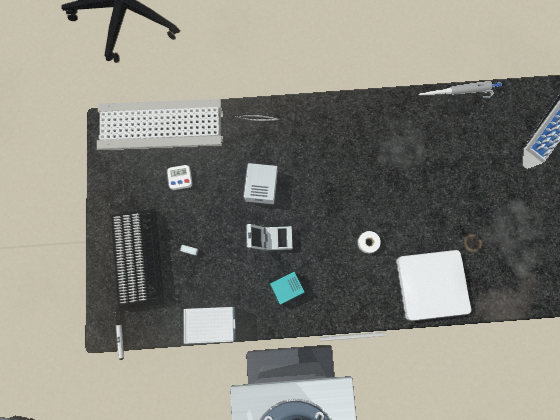

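Top view: three case-like things are the open silver-grey one (270,237), the larger closed grey one (261,184) and the turquoise one (287,288). The open one fits because it is the smaller of the non-turquoise pair. The cell is at (188,249), the timer at (179,177) and the roll at (369,242). I'll confirm these in an enlarged crop.

```bash
python3 - <<'E'
import cv2,numpy as np
a=cv2.imread("pics/top0.png")[215:270,170:310]; b=cv2.imread("pics/scene0.png")[200:355,220:350]
a=cv2.resize(a,(784,308),interpolation=cv2.INTER_CUBIC)  # x5.6
b1=cv2.imread("pics/scene0.png")[205:265,268:338];b2=cv2.imread("pics/scene0.png")[310:360,220:270]
b1=cv2.resize(b1,None,fx=4.6,fy=4.6,interpolation=cv2.INTER_CUBIC);b2=cv2.resize(b2,None,fx=4.6,fy=4.6,interpolation=cv2.INTER_CUBIC)
o=np.zeros((590,784,3),np.uint8);o[:308]=a;o[310:310+276,:322]=b1[:276];o[310:310+230,340:570]=b2
cv2.imwrite("pics/crop.png",o)
E
```

```text
(no output)
```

View pics/crop.png

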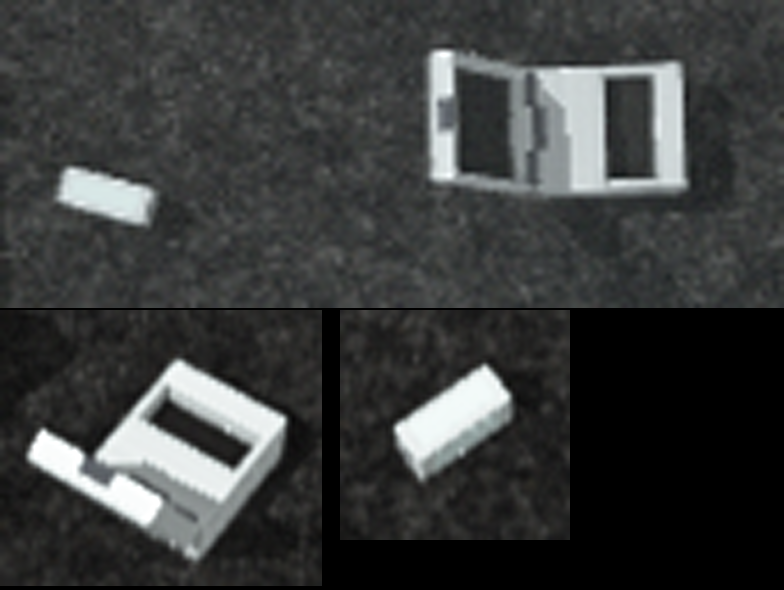

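The crop shows the open case: pocket centre near crop (630,128), lid leaning to the image left, so the hinge is on the left. The cell is at crop (105,195). Next I'll turn these into positions.

```bash
cat > h.py <<'E'
import numpy as np,cv2
from scipy.spatial.transform import Rotation as R
from plant import ctrl
def ray(m,uv,fish=False):
    K=m["camera_matrix"];d=np.array([(uv[0]-K[0,2])/K[0,0],(uv[1]-K[1,2])/K[1,1],1.])
    if fish:
        t=np.hypot(d[0],d[1]);d=np.array([d[0]/t*np.sin(t),d[1]/t*np.sin(t),np.cos(t)]) if t>1e-9 else d
    return R.from_quat(m["orientation"]).apply(d)
def plane(m,uv,z,fish=False):
    d=ray(m,uv,fish);return m["eye"]+d*(z-m["eye"][2])/d[2]
def proj(m,p,fish=False):
    K=m["camera_matrix"];c=R.from_quat(m["orientation"]).inv().apply(np.asarray(p)-m["eye"])
    if fish:
        r=np.hypot(c[0],c[1]);t=np.arctan2(r,c[2]);q=c[:2]/max(r,1e-12)*t
    else:q=c[:2]/c[2]
    return np.array([q[0]*K[0,0]+K[0,2],q[1]*K[1,1]+K[1,2]])
E
python3 - <<'E'
from h import *
T=ctrl.camera_model("top");S=ctrl.camera_model("scene")
ft=lambda x,y:(170+x/5.6-.4,215+y/5.6-.4)
f1=lambda x,y:(268+x/4.6-.4,205+(y-310)/4.6-.4); f2=lambda x,y:(220+(x-340)/4.6-.4,310+(y-310)/4.6-.4)
p=lambda m,q,z:np.round(1000*plane(m,q,z)[:2],1)
print("top rim",[p(T,ft(*c),.028) for c in[(682,64),(686,188),(607,75),(654,75),(654,181),(607,181)]])
print("scene rim",[p(S,f1(*c),.028) for c in[(178,360),(286,420),(146,415),(167,388),(253,440),(238,468)]])
print("cell top",[p(T,ft(*c),.02) for c in[(68,168),(155,188),(147,224),(60,201)]])
print("cell scene",[p(S,f2(*c),.02) for c in[(395,432),(486,365),(512,400),(422,460)]])
for q in[(179,177),(369,242)]:print(p(T,q,.02))
print(p(T,(261,184),.05),p(T,(287,288),.04))
print("fingertip wrist cam",ctrl.camera_model("wrist"))
E
```

```text
top rim [array([554. , -31.7]), array([493.9, -28.9]), array([551.4,   4.8]), array([549.7, -17.8]), array([498.4, -13.9]), array([500.2,   8.6])]
scene rim [array([554.4, -31.4]), array([496.1, -28.6]), array([550.1,   3.4]), array([550.2, -14.8]), array([502.9, -10.8]), array([500.8,   6.1])]
cell top [array([527.2, 267.9]), array([514.3, 226.4]), array([497.2, 230.9]), array([511.5, 272.3])]
cell scene [array([527.4, 269.7]), array([514.1, 227.5]), array([497.1, 234.1]), array([511.9, 273.3])]
[717.1 269.3]
[ 495.7 -237.7]
[671.7  41.8] [389.4  -7.1]
fingertip wrist cam {'camera_matrix': array([[325.1922621 ,   0.        , 283.32197536],
       [  0.        , 325.1922621 , 210.39708657],
       [  0.        ,   0.        ,   1.        ]]), 'eye': array([0.08472322, 0.62343763, 0.38435487]), 'orientation': array([0.78043386, 0.61328566, 0.07469319, 0.09604485])}
```

The two cameras agree. Cell centre is (512.6, 250.3) with its long axis at 72°. Case centre is (526, 5.8) with its x axis at 87.3°. I'll move over the cell.

Emit:
move_arm([
  [[0,0,0.075,0,0,0,1],[0,0,0,-0.05,-0.025,0,1],[0,0,0,-0.05,-0.025,0.008,1],[0,0,0,-0.05,-0.025,0.008,1],[0,0,0,-0.05,-0.025,0.008,1]],
])

```text
clock: 0.72
ee_pos: [0.308, 0.449, 0.1981]
tool_rot: [0.156, 0.988, -0.0, -0.0]
wrist_force: [1.4, -1.2, 0.6]
finger_gap: 0.0868
grip_force: 0.0
```

Emit:
move_arm([
  [[0,0,0,-0.05,-0.025,0.01,1],[0,0,0,-0.05,-0.025,0.01,1],[0,0,0,-0.05,-0.025,0.01,1],[0,0,0,-0.05,-0.025,0.01,1],[0,0,0,-0.05,-0.025,0.01,1]],
])

```text
clock: 1.35
ee_pos: [0.5073, 0.2529, 0.1479]
tool_rot: [0.156, 0.988, -0.0, -0.0]
wrist_force: [1.3, 0.8, -0.2]
finger_gap: 0.0872
grip_force: 0.0
```

Emit:
move_arm([
  [[0,0,0,-0.007,-0.002,0,1],[0,0,0,0,0,0,1],[0,0,0,0,0,0,1]],
])

```text
clock: 1.72
ee_pos: [0.511, 0.2513, 0.1486]
tool_rot: [0.156, 0.988, -0.0, -0.001]
wrist_force: [0.4, -0.3, -0.3]
finger_gap: 0.0868
grip_force: 0.0
```

```bash
cat >> h.py <<'E'
def delta(p,Rt):
    "turn rotvec and shift (in current and target tool axes) to target"
    s=ctrl.read_state();R0=R.from_quat(s["tool_rot"]);d=np.asarray(p)-s["ee_pos"]
    print("pos",np.round(s["ee_pos"]*1000,1),"turn",np.round((R0.inv()*Rt).as_rotvec(),4),"shift cur",np.round(R0.inv().apply(d)*1000,1),"shift tgt",np.round(Rt.inv().apply(d)*1000,1),"q",np.round(s["joint_pos"],3).tolist(),"t",s["clock"])
def down(yaw,tilt=0):
    "tool y at world angle yaw (deg), pointing down; then tilt about tool y"
    a=np.radians(yaw);y=np.array([np.cos(a),np.sin(a),0]);z=np.array([0,0,-1.])
    return R.from_matrix(np.c_[np.cross(y,z),y,z])*R.from_euler('y',tilt,degrees=True)
E
python3 - <<'E'
from h import *
delta([.5126,.2503,.010],down(72))
m=ctrl.camera_model("wrist");im=ctrl.grab_frame("wrist");cv2.imwrite("pics/w1.png",im[:,:,::-1])
for c in[(527.3,268.8),(514.2,227),(497.2,232.5),(511.7,272.8)]:print(proj(m,[c[0]/1e3,c[1]/1e3,.02],True))
E
```

```text
pos [511.  251.3 148.6] turn [-0.0003 -0.0011  0.0019] shift cur [ -2.   -0.4 138.6] shift tgt [ -1.8  -0.4 138.6] q [0.261, 0.55, 1.644, 0.0, 0.948, -0.998] t 1.725
[305.27140364 213.40183363]
[258.01714115 213.79967528]
[257.68194285 194.88780113]
[304.46867406 196.39086523]
```

View pics/w1.png

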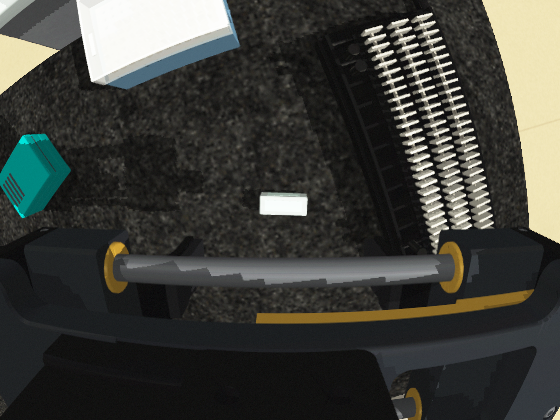

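The cell's top is at wrist pixels (260–307, 194–215). The prediction was 258–305, so it agrees to about 2 mm. I'll descend and grip it high, with 10 mm of overlap.

Emit:
move_arm([
  [[0,0,0,-0.002,0.001,0.05,1],[0,0,0,0,0,0.05,1],[0,0,0,0,0,0.039,1],[0,0,0,0,0,0,1],[0,0,0,0,0,0,0.3]],
])

```text
clock: 2.4
ee_pos: [0.5151, 0.2516, 0.0108]
tool_rot: [0.156, 0.988, 0.0, 0.001]
wrist_force: [1.1, -0.3, -0.1]
finger_gap: 0.0827
grip_force: 0.0
```

Emit:
move_arm([
  [[0,0,0,0,0,0,0.3],[0,0,0,0,0,0,0.3],[0,0,0,0,0,0,0.3],[0,0,0,0,0,0,0.3]],
])

```text
clock: 2.9
ee_pos: [0.5148, 0.2506, 0.0099]
tool_rot: [0.156, 0.988, 0.0, 0.0]
wrist_force: [-0.3, -1.3, 0.1]
finger_gap: 0.0451
grip_force: 0.2
```

```bash
python3 - <<'E'
from h import *
delta([.5255,-.0042,.12],down(-2.7))
E
```

```text
pos [514.8 250.6   9.9] turn [6.000e-04 3.000e-04 1.304e+00] shift cur [ -88.9 -239.  -110.1] shift tgt [-254.    22.7 -110.1] q [0.258, 0.774, 1.706, -0.0, 0.661, -0.999] t 2.9
```

Emit:
move_arm([
  [[0,0,0,0,0,0,0.3],[0,0,0,0,0,0,0.3],[0,0,0,0,0,-0.04,0.3],[0,0,0,0,0,-0.05,0.3],[0,0,0.163,0,0,-0.04,0.3]],
])

```text
clock: 3.52
ee_pos: [0.5146, 0.2506, 0.1408]
tool_rot: [0.238, 0.971, 0.0, 0.0]
wrist_force: [0.2, 0.1, -0.3]
finger_gap: 0.0435
grip_force: 30.0
```

Emit:
move_arm([
  [[0,0,0.163,0,0,0,0.3],[0,0,0.163,0,0,0,0.3],[0,0,0.163,0,0,0,0.3],[0,0,0.163,0,0,0,0.3],[0,0,0.163,0,0,0,0.3]],
])

```text
clock: 4.15
ee_pos: [0.5142, 0.2505, 0.139]
tool_rot: [0.604, 0.797, -0.0, -0.0]
wrist_force: [-0.1, 0.1, -0.1]
finger_gap: 0.0433
grip_force: 30.0
```

Emit:
move_arm([
  [[0,0,0.163,0,0,0,0.3],[0,0,0.163,0,0,0,0.3],[0,0,0,-0.05,0.005,0,0.3],[0,0,0,-0.05,0.005,0,0.3],[0,0,0,-0.05,0.005,0,0.3]],
])

```text
clock: 4.78
ee_pos: [0.5223, 0.0988, 0.1392]
tool_rot: [0.723, 0.691, -0.0, -0.0]
wrist_force: [0.5, -0.9, 0.2]
finger_gap: 0.0441
grip_force: 30.0
```

Emit:
move_arm([
  [[0,0,0,-0.05,0.005,0,0.3],[0,0,0,-0.04,0.003,0,0.3],[0,0,0,0,0,0,0.3],[0,0,0,0,0,0,0.3]],
])

```text
clock: 5.28
ee_pos: [0.5258, 0.0102, 0.1392]
tool_rot: [0.724, 0.69, -0.0, -0.001]
wrist_force: [-0.0, -0.1, 0.1]
finger_gap: 0.0439
grip_force: 30.0
```

```bash
python3 - <<'E'
from h import *
delta([.5255,-.0042,.029],down(-2.7));s=ctrl.read_state();print(s["finger_gap"],s["grip_force"])
m=ctrl.camera_model("wrist");im=ctrl.grab_frame("wrist");cv2.imwrite("pics/w2.png",cv2.resize(im[100:310,150:430,::-1],(784,588),interpolation=cv2.INTER_CUBIC))
Rt=R.from_quat(s["tool_rot"])
for z in(.010,-.010):
  for x in(-.009,.009):
    for y in(-.022,.022):
      q=proj(m,s["ee_pos"]+Rt.apply([x,y,z]),True);print("cell",x,y,z,np.round((q-[150,100])*2.8,1))
C=np.array([.526,.0058,0]);a=np.radians(87.3);X=np.array([np.cos(a),np.sin(a),0]);Y=np.cross([0,0,1],X)
for n,x,y in(("p",-.022,-.0255),("p",-.022,.0255),("p",.002,.0255),("p",.002,-.0255),("rim",-.036,-.03),("rim",-.036,.03)):
    q=proj(m,C+x*X+y*Y+[0,0,.028],True);print(n,x,y,np.round((q-[150,100])*2.8,1))
E
```

```text
pos [525.8  10.2 139.2] turn [-0.0011 -0.0006 -0.0005] shift cur [-14.5   0.5 110.2] shift tgt [-14.4   0.3 110.2] q [-0.194, 0.516, 1.76, 0.001, 0.866, -0.146] t 5.275
0.043892552407166094 29.966387450695038
cell -0.009 -0.022 0.01 [263.5 462.4]
cell -0.009 0.022 0.01 [476.2 462.4]
cell 0.009 -0.022 0.01 [260.  380.1]
cell 0.009 0.022 0.01 [479.4 380. ]
cell -0.009 -0.022 -0.01 [251.7 504.8]
cell -0.009 0.022 -0.01 [487.5 504.8]
cell 0.009 -0.022 -0.01 [247.1 415. ]
cell 0.009 0.022 -0.01 [491.8 415. ]
p -0.022 -0.0255 [452.4 385.5]
p -0.022 0.0255 [292.1 385.6]
p 0.002 0.0255 [290.2 312.4]
p 0.002 -0.0255 [454.2 312.3]
rim -0.036 -0.03 [465.1 426.4]
rim -0.036 0.03 [279.4 426.5]
```

View pics/w2.png

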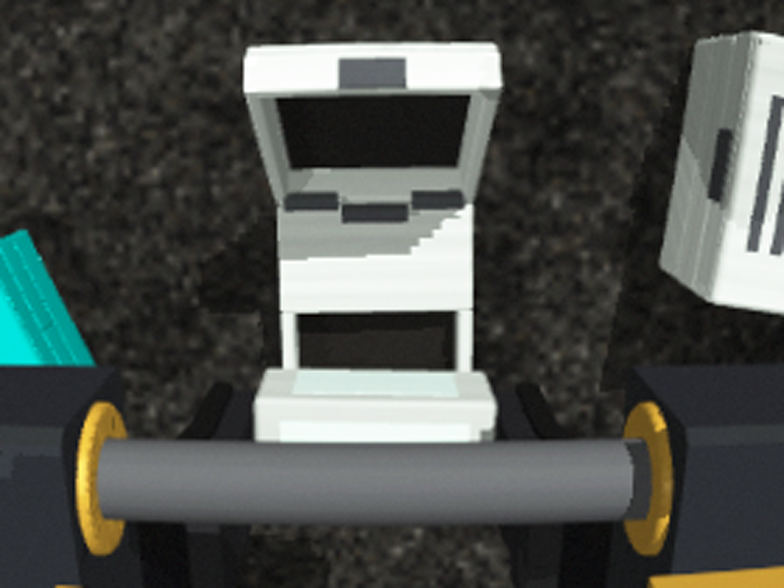

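The cell is held 2 mm towards the hinge side of the TCP: its lower far edge is at crop row 370, predicted 380. Sideways it is aligned with the pocket (298–455). I'll approach and correct for this.

Emit:
move_arm([
  [[0,0,0,-0.0165,0.0005,0.04,0.3],[0,0,0,0,0,0.04,0.3],[0,0,0,0,0,0.008,0.3],[0,0,0,0,0,0,0.3],[0,0,0,0,0,0,0.3]],
])

```text
clock: 5.95
ee_pos: [0.5271, -0.0063, 0.0529]
tool_rot: [0.723, 0.691, 0.001, 0.001]
wrist_force: [0.5, -0.2, -0.2]
finger_gap: 0.0434
grip_force: 30.0
```

```bash
python3 - <<'E'
from h import *
delta([.5255,-.0062,.029],down(-2.7))
E
```

```text
pos [527.1  -6.3  52.9] turn [0.0026 0.0004 0.0012] shift cur [ 0.1 -1.7 23.8] shift tgt [ 0.1 -1.6 23.9] q [-0.224, 0.665, 1.812, 0.0, 0.662, -0.178] t 5.95
```

Emit:
move_arm([
  [[0,0,0,0,-0.0005,0.012,0.3],[0,0,0,0,0,0.01,0.3],[0,0,0,0,0,0.002,0.3],[0,0,0,0,0,0,0.3],[0,0,0,0,0,0,0.3]],
])

```text
clock: 6.58
ee_pos: [0.5256, -0.0067, 0.0283]
tool_rot: [0.724, 0.69, 0.0, 0.0]
wrist_force: [-2.1, -0.3, 8.7]
finger_gap: 0.0433
grip_force: 34.7
```

Emit:
move_arm([
  [[0,0,0,0,0,-0.0015,0.3],[0,0,0,0,0,0,0.7],[0,0,0,0,0,0,0.7],[0,0,0,0,0,0,0.7],[0,0,0,0,0,-0.01,0.7]],
])

```text
clock: 7.2
ee_pos: [0.5249, -0.0066, 0.0387]
tool_rot: [0.724, 0.69, -0.001, -0.001]
wrist_force: [0.1, -0.8, 0.3]
finger_gap: 0.0603
grip_force: 0.0
```

Emit:
move_arm([
  [[0,0,0,0,0,-0.04,0.7],[0,0,0,0,0,-0.05,0.7],[0,0,0,0,0,-0.05,0],[0,0,0,0,0,0,0],[0,0,0,0,0,0,0]],
])

```text
clock: 7.82
ee_pos: [0.525, -0.0065, 0.1793]
tool_rot: [0.724, 0.69, -0.0, -0.0]
wrist_force: [0.1, 0.1, 0.0]
finger_gap: 0.0387
grip_force: 0.0
```

```bash
python3 - <<'E'
from h import *
m=ctrl.camera_model("wrist");im=ctrl.grab_frame("wrist");b=ctrl.grab_frame("scene")
o=np.zeros((590,790,3),np.uint8)
o[:590,:448]=cv2.resize(im[70:280,205:365],(448,590),interpolation=cv2.INTER_CUBIC)
o[:350,450:790]=cv2.resize(b[200:270,270:338],(340,350),interpolation=cv2.INTER_CUBIC)
cv2.imwrite("pics/w3.png",o[:,:,::-1])
delta([.526,.12,.07],down(-2.7))
E
```

```text
pos [524.3  -6.4 177.9] turn [-0.003  -0.0005  0.0001] shift cur [126.3  -4.  108. ] shift tgt [126.4  -4.3 107.9] q [-0.226, 0.456, 1.728, -0.0, 0.96, -0.178] t 7.925
```

View pics/w3.png

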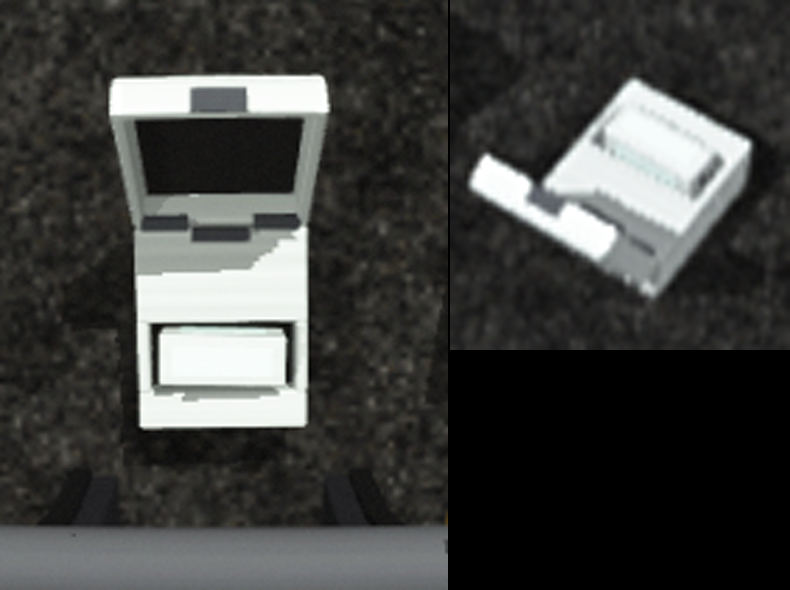

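The cell sits in the pocket and the case hasn't moved. Now I'll measure the lid angle from its free edge (crop rows 78 and 115) and plan the push.

```bash
python3 - <<'E'
from h import *
m=ctrl.camera_model("wrist")
C=np.array([.526,.0058,0]);a=np.radians(87.3);X=np.array([np.cos(a),np.sin(a),0])
W=lambda x,z:C+X*x/1e3+[0,0,z/1e3]
for A in(1.9,2.0,2.1,2.2,2.3,2.4):
    i=np.array([36-72*np.cos(A),28+72*np.sin(A)]);e=i+13*np.array([np.sin(A),np.cos(A)])
    print(A,"inner",proj(m,W(*i),1)[1],"outer",proj(m,W(*e),1)[1],e)
print("seen 111.1, 97.9; front rim pred",proj(m,W(-36,28),1)[1],"seen",70+395/2.81, 70+428/2.81,proj(m,W(-36,0),1)[1])
pp=None
for A in[2.3,2.0,1.8,1.57,1.4,1.2,1.0,.8,.6,.45,.3,.15,.05,0]:
    if A>1.57:p=np.array([36-72*np.cos(A)+13*np.sin(A),28+72*np.sin(A)+13*np.cos(A)-12])
    else:p=np.array([36-60*np.cos(A)+13*np.sin(A),28+60*np.sin(A)+13*np.cos(A)])
    print(A,"tip corner",p.round(1),"step x,z(down)",None if pp is None else ((p-pp)*[1,-1]).round(1));pp=p
delta(W(36+72+30,75),down(-2.7))
E
```

```text
1.9 inner 124.65344910874121 outer 108.7223020078524 [71.57874995 91.93084194]
2.0 inner 115.94310599587955 outer 101.13689147761916 [77.78343878 88.05950586]
2.1 inner 107.8897562777637 outer 94.4208017912366 [83.5706413  83.58807504]
2.2 inner 100.61136752985544 outer 88.63531878466632 [88.88253369 78.56122655]
2.3 inner 94.19379184902093 outer 83.8117390370902 [93.66604129 73.029187  ]
2.4 inner 88.69172787979866 outer 79.95563187291668 [97.87336887 67.0472307 ]
seen 111.1, 97.9; front rim pred 222.8145648782416 seen 210.5693950177936 222.31316725978647 215.66221498489782
2.3 tip corner [93.7 61. ] step x,z(down) None
2.0 tip corner [77.8 76.1] step x,z(down) [-15.9 -15. ]
1.8 tip corner [65.  83.2] step x,z(down) [-12.8  -7.1]
1.57 tip corner [49. 88.] step x,z(down) [-16.1  -4.8]
1.4 tip corner [38.6 89.3] step x,z(down) [-10.3  -1.3]
1.2 tip corner [26.4 88.6] step x,z(down) [-12.2   0.7]
1.0 tip corner [14.5 85.5] step x,z(down) [-11.9   3.1]
0.8 tip corner [ 3.5 80.1] step x,z(down) [-11.    5.4]
0.6 tip corner [-6.2 72.6] step x,z(down) [-9.7  7.5]
0.45 tip corner [-12.4  65.8] step x,z(down) [-6.2  6.8]
0.3 tip corner [-17.5  58.2] step x,z(down) [-5.1  7.7]
0.15 tip corner [-21.4  49.8] step x,z(down) [-3.9  8.3]
0.05 tip corner [-23.3  44. ] step x,z(down) [-1.9  5.8]
0 tip corner [-24.  41.] step x,z(down) [-0.7  3. ]
pos [524.3  -6.4 177.9] turn [-0.003  -0.0005  0.0001] shift cur [150.2   1.4 103. ] shift tgt [150.3   1.1 102.9] q [-0.226, 0.456, 1.728, -0.0, 0.96, -0.178] t 7.925
```

The lid is at about 2.05 rad. I'll go behind it with the fingers shut, then push it over the arc.

Emit:
move_arm([
  [[0,0,0,0.05,0,0,0],[0,0,0,0.05,0,0,0],[0,0,0,0.05,0.001,0,0],[0,0,0,0,0,0.052,0],[0,0,0,0,0,0.051,0]],
])

```text
clock: 8.55
ee_pos: [0.533, 0.1441, 0.0739]
tool_rot: [0.723, 0.691, -0.0, -0.0]
wrist_force: [0.4, -0.4, -1.1]
finger_gap: 0.0001
grip_force: 0.0
```

Emit:
move_arm([
  [[0,0,0,-0.035,0,0,0],[0,0,0,-0.013,0,0,0],[0,0,0,-0.015,0,-0.008,0],[0,0,0,-0.016,0,-0.005,0],[0,0,0,-0.0105,0,-0.001,0]],
])

```text
clock: 9.18
ee_pos: [0.53, 0.0528, 0.0914]
tool_rot: [0.724, 0.69, 0.001, 0.001]
wrist_force: [-0.1, 1.8, 0.8]
finger_gap: 0.0001
grip_force: 0.7
```

Emit:
move_arm([
  [[0,0,0,-0.012,0,0.0005,0],[0,0,0,-0.012,0,0.003,0],[0,0,0,-0.011,0,0.0055,0],[0,0,0,-0.0095,0,0.0075,0],[0,0,0,0,0,0,0]],
])

```text
clock: 9.8
ee_pos: [0.5266, 0.0085, 0.0725]
tool_rot: [0.724, 0.69, -0.001, -0.001]
wrist_force: [0.3, -0.7, -0.7]
finger_gap: 0.0005
grip_force: 0.0
```

```bash
python3 - <<'E'
from h import *
C=np.array([.526,.0058,0]);a=np.radians(87.3);X=np.array([np.cos(a),np.sin(a),0])
delta(C+X*(-.0062+.0095)+[0,0,.0726],down(-2.7))
o=np.hstack([cv2.resize(ctrl.grab_frame("scene")[170:290,250:350],(400,480),interpolation=cv2.INTER_CUBIC),cv2.resize(ctrl.grab_frame("top")[200:296,220:300],(400,480),interpolation=cv2.INTER_CUBIC)])
cv2.imwrite("pics/s4.png",o[:,:,::-1])
E
```

```text
pos [526.6   8.5  72.5] turn [-0.0023 -0.0002 -0.0011] shift cur [ 0.6 -0.4 -0.1] shift tgt [ 0.6 -0.4 -0.1] q [-0.196, 0.63, 1.801, -0.0, 0.713, -0.148] t 9.8
```

View pics/s4.png

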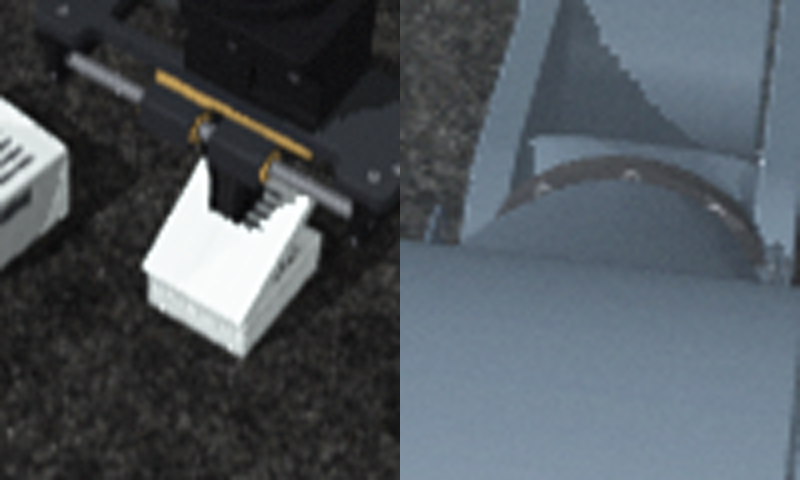

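The scene view shows the lid half-shut under the fingertips (crop 225,210) and the base still in place. I'll continue down.

Emit:
move_arm([
  [[0,0,0,-0.006,0,0.007,0],[0,0,0,-0.005,0,0.0075,0],[0,0,0,-0.004,0,0.0085,0],[0,0,0,-0.002,0,0.006,0],[0,0,0,-0.0005,0,0.003,0]],
])

```text
clock: 10.52
ee_pos: [0.5264, -0.0086, 0.0411]
tool_rot: [0.724, 0.69, -0.0, -0.0]
wrist_force: [-2.5, -0.0, 12.4]
finger_gap: 0.0008
grip_force: 6.7
```

Emit:
move_arm([
  [[0,0,0,0,0,0.001,0],[0,0,0,0,0,0,0]],
])

```text
clock: 10.78
ee_pos: [0.5264, -0.0085, 0.0412]
tool_rot: [0.723, 0.69, -0.0, 0.0]
wrist_force: [-2.5, -2.7, 7.5]
finger_gap: 0.0006
grip_force: 3.4
```

The lid is shut: tip at 41 mm with a firm reaction. Next I'll carry the closed case to clear ground near (0.51, 0.15) with a vertical grip, so the tilted body has room.

Emit:
move_arm([
  [[0,0,0,0,0,-0.03,0],[0,0,0,0,0,-0.03,1],[0,0,0,0.0145,0,0,1],[0,0,0,0,0,0,1],[0,0,0,0,0,0,1]],
])

```text
clock: 11.4
ee_pos: [0.5263, 0.0067, 0.0994]
tool_rot: [0.723, 0.691, -0.001, -0.001]
wrist_force: [0.4, -0.5, -0.5]
finger_gap: 0.0324
grip_force: 0.0
```

```bash
python3 - <<'E'
from h import *
delta([.526,.0058,.008],down(-2.7));print(ctrl.read_state()["finger_gap"])
m=ctrl.camera_model("wrist");im=ctrl.grab_frame("wrist");cv2.imwrite("pics/w5.png",cv2.resize(im[100:310,150:430,::-1],(784,588),interpolation=cv2.INTER_CUBIC))
C=np.array([.526,.0058,0]);a=np.radians(87.3);X=np.array([np.cos(a),np.sin(a),0]);Y=np.cross([0,0,1],X)
for x,y in((-.036,-.03),(-.036,.03),(.036,.03),(.036,-.03)):
    q=proj(m,C+x*X+y*Y+[0,0,.041],True);print(x,y,np.round((q-[150,100])*2.8,1))
E
```

```text
pos [526.3   6.7  99.4] turn [-0.0023 -0.0002  0.001 ] shift cur [-0.9 -0.  91.4] shift tgt [-0.9 -0.3 91.4] q [-0.2, 0.583, 1.786, -0.0, 0.775, -0.153] t 11.4
0.03237265458653681
-0.036 -0.03 [481.9 485.5]
-0.036 0.03 [257.7 485.1]
0.036 0.03 [248.  216.7]
0.036 -0.03 [491.5 216.9]
```

View pics/w5.png

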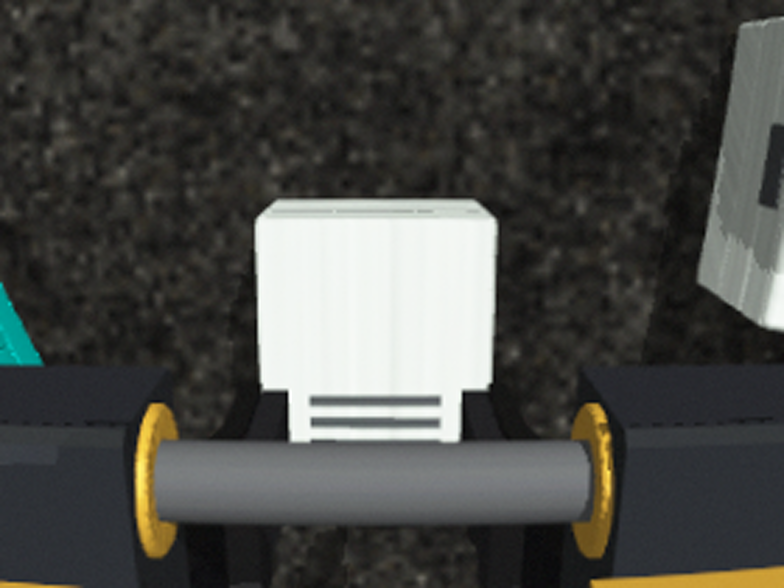

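The lid is shut, and its far edge is at crop row 216, exactly as predicted. I'll open fully, descend and grip.

Emit:
move_arm([
  [[0,0,0,-0.001,0,0,1],[0,0,0,0,0,0,1],[0,0,0,0,0,0,1],[0,0,0,0,0,0,1],[0,0,0,0,0,0,1]],
])

```text
clock: 12.08
ee_pos: [0.5272, 0.0052, 0.1006]
tool_rot: [0.724, 0.69, 0.0, 0.0]
wrist_force: [0.1, -0.1, -0.5]
finger_gap: 0.084
grip_force: 0.0
```

Emit:
move_arm([
  [[0,0,0,0,0,0.04,1],[0,0,0,0,0,0.04,1],[0,0,0,0,0,0.011,1],[0,0,0,0,0,0,0.5],[0,0,0,0,0,0,0.5]],
])

```text
clock: 12.7
ee_pos: [0.5281, 0.0051, 0.0107]
tool_rot: [0.723, 0.69, 0.001, 0.001]
wrist_force: [-0.8, -0.5, -0.1]
finger_gap: 0.074
grip_force: 0.0
```

Emit:
move_arm([
  [[0,0,0,0,0,0,0.5],[0,0,0,0,0,0,0.5],[0,0,0,0,0,0,0.5]],
])

```text
clock: 13.08
ee_pos: [0.527, 0.0053, 0.0106]
tool_rot: [0.723, 0.69, 0.0, 0.0]
wrist_force: [-1.8, -0.5, 7.8]
finger_gap: 0.0599
grip_force: 30.0
```

Emit:
move_arm([
  [[0,0,0,0,0,-0.02,0.5],[0,0,0,0,0,-0.03,0.5],[0,0,0,0.048,-0.008,0,0.5],[0,0,0,0.048,-0.008,0,0.5],[0,0,0,0.048,-0.008,0,0.5]],
])

```text
clock: 13.7
ee_pos: [0.5093, 0.1514, 0.0593]
tool_rot: [0.724, 0.69, -0.0, -0.0]
wrist_force: [1.1, 0.0, -4.6]
finger_gap: 0.0593
grip_force: 30.0
```

Emit:
move_arm([
  [[0,0,0,0,0,0.02,0.5],[0,0,0,0,0,0.02,0.5],[0,0,0,0,0,0.007,0.5],[0,0,0,0,0,0,0.5],[0,0,0,0,0,0,0.5]],
])

```text
clock: 14.32
ee_pos: [0.5104, 0.15, 0.013]
tool_rot: [0.724, 0.69, 0.0, 0.0]
wrist_force: [0.9, 0.1, -4.9]
finger_gap: 0.0597
grip_force: 30.0
```

Emit:
move_arm([
  [[0,0,0,0,0,0.0015,0.5],[0,0,0,0,0,0.0013,0.5],[0,0,0,0,0,0,0.5],[0,0,0,0,0,0,1],[0,0,0,0,0,0,1]],
])

```text
clock: 14.95
ee_pos: [0.5103, 0.1503, 0.01]
tool_rot: [0.724, 0.69, 0.0, 0.0]
wrist_force: [0.7, -0.2, -0.1]
finger_gap: 0.0727
grip_force: 0.0
```

Emit:
move_arm([
  [[0,0,0,0,0,0,1],[0,0,0,0,0,0,1],[0,0,0,0,0,-0.04,1],[0,0,0,0,0,-0.05,1],[0,0,0,0,0,-0.03,1]],
])

```text
clock: 15.58
ee_pos: [0.5106, 0.1503, 0.1318]
tool_rot: [0.724, 0.69, 0.001, 0.001]
wrist_force: [0.3, 0.6, -0.7]
finger_gap: 0.0868
grip_force: 0.0
```

Emit:
move_arm([
  [[0,-0.157,0,0,0,0,1],[0,-0.157,0,0,0,0,1],[0,-0.157,0,0,0,0,1],[0,-0.157,0,0,0,0,1],[0,-0.157,0,0,0,0,1]],
])

```text
clock: 16.2
ee_pos: [0.5102, 0.1508, 0.1302]
tool_rot: [0.668, 0.637, -0.278, 0.266]
wrist_force: [-0.3, 0.2, -0.2]
finger_gap: 0.0867
grip_force: 0.0
```

```bash
python3 - <<'E'
from h import *
C=np.array([.5104,.150,0]);a=np.radians(87.3);X=np.array([np.cos(a),np.sin(a),0])
delta(C-X*.0094+[0,0,.0136],down(-2.7,-45))
E
```

```text
pos [510.2 150.8 130.2] turn [ 0.0018  0.0039 -0.0006] shift cur [75.6  0.  89.3] shift tgt [75.2  0.2 89.6] q [0.44, 0.779, 1.528, -0.701, 1.341, 0.834] t 16.2
```

The −45° tilt is reachable. I'll align beside the case, then advance and grip.

Emit:
move_arm([
  [[0,0,0,0.038,0,0,1],[0,0,0,0.0375,0,0,1],[0,0,0,0,0,0.04,1],[0,0,0,0,0,0.035,1],[0,0,0,0,0,0.014,1]],
])

```text
clock: 16.82
ee_pos: [0.5082, 0.1394, 0.012]
tool_rot: [0.668, 0.638, -0.278, 0.263]
wrist_force: [0.3, -0.5, -0.4]
finger_gap: 0.0869
grip_force: 0.0
```

Emit:
move_arm([
  [[0,0,0,0,0,0,0.5],[0,0,0,0,0,0,0.5],[0,0,0,0,0,0,0.5],[0,0,0,0,0,0,0.5],[0,0,0,0,0,0,0.5]],
])

```text
clock: 17.45
ee_pos: [0.51, 0.1416, 0.0142]
tool_rot: [0.669, 0.638, -0.276, 0.265]
wrist_force: [-0.1, 3.6, 4.6]
finger_gap: 0.06
grip_force: 30.0
```

```bash
python3 - <<'E'
from h import *
C=np.array([.5104,.150,0]);a=np.radians(87.3);X=np.array([np.cos(a),np.sin(a),0])
delta(C-X*.0094+[0,0,.0136],down(-2.7,-45));print(ctrl.read_state()["grip_force"])
E
```

```text
pos [510.  141.6  14.2] turn [ 0.0019 -0.0011 -0.0006] shift cur [-0.2 -0.   1.1] shift tgt [-0.2 -0.   1.1] q [0.425, 0.956, 1.551, -0.749, 1.181, 0.965] t 17.45
29.996538991690613
```

Emit:
move_arm([
  [[0,0,0,-0.01,0,-0.01,0.5],[0,0,0,-0.017,0,-0.017,0.5],[0,0,0,-0.02,0,-0.02,0.5],[0,0.157,0,0,0,0,0.5],[0,0.157,0,0,0,0,0.5]],
])

```text
clock: 18.08
ee_pos: [0.509, 0.1414, 0.0801]
tool_rot: [0.704, 0.672, -0.167, 0.159]
wrist_force: [-0.5, -1.0, -5.9]
finger_gap: 0.0597
grip_force: 30.0
```

Emit:
move_arm([
  [[0,0.157,0,0,0,0,0.5],[0,0.157,0,0,0,0,0.5],[0,0.157,0,0,0,0,0.5],[0,0.157,0,0,0,0,0.5],[0,0.157,0,0,0,0,0.5]],
])

```text
clock: 18.7
ee_pos: [0.5084, 0.1406, 0.0806]
tool_rot: [0.714, 0.682, 0.114, -0.109]
wrist_force: [-1.2, 0.2, -6.2]
finger_gap: 0.0598
grip_force: 30.0
```

Emit:
move_arm([
  [[0,0.157,0,0,0,0,0.5],[0,0.157,0,0,0,0,0.5],[0,0.157,0,0,0,0,0.5],[0,0,0,0,0,0,0.5],[0,0,0,0,0,0,0.5]],
])

```text
clock: 19.32
ee_pos: [0.5089, 0.1408, 0.0799]
tool_rot: [0.669, 0.639, 0.275, -0.263]
wrist_force: [-0.2, 0.9, -4.9]
finger_gap: 0.0597
grip_force: 30.0
```

```bash
python3 - <<'E'
from h import *
delta([.51,.1416,.0276],down(-2.7,45));print(ctrl.read_state()["wrist_force"],ctrl.read_state()["moment"])
o=np.hstack([cv2.resize(ctrl.grab_frame("scene")[200:350,190:290],(400,600),interpolation=cv2.INTER_CUBIC),cv2.resize(ctrl.grab_frame("wrist")[70:370,180:380],(400,600),interpolation=cv2.INTER_CUBIC)])
cv2.imwrite("pics/s6.png",o[:,:,::-1])
E
```

```text
pos [508.9 140.8  79.9] turn [-0.0014  0.0044  0.0004] shift cur [-36.2   1.1  37.7] shift tgt [-36.4   1.   37.6] q [-0.369, 0.77, 1.883, 0.899, 1.021, -1.021] t 19.325
[-0.2035927   0.93208561 -4.92452352] [-1.13777556  0.08830607 -0.01519488]
```

View pics/s6.png

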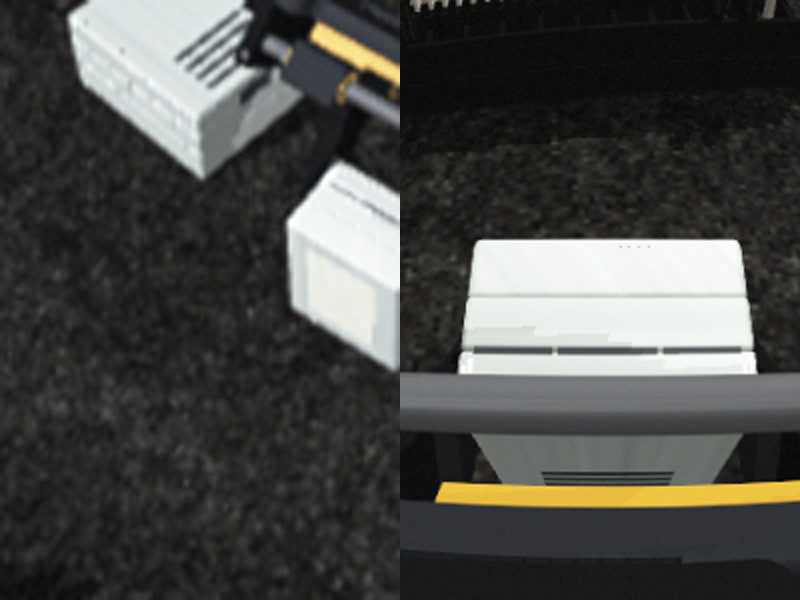

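The case is upright, shut, with the label panel (crop 340,290) facing +y. Lowering now.

Emit:
move_arm([
  [[0,0,0,-0.015,0,0.015,0.5],[0,0,0,-0.013,0,0.013,0.5],[0,0,0,-0.006,0,0.006,0.5],[0,0,0,-0.001,0,0.001,0.5],[0,0,0,0,0,0,0.5]],
])

```text
clock: 20.05
ee_pos: [0.5094, 0.1407, 0.0305]
tool_rot: [0.669, 0.638, 0.276, -0.264]
wrist_force: [0.3, -1.0, -4.2]
finger_gap: 0.0598
grip_force: 30.0
```

Emit:
move_arm([
  [[0,0.002,0,-0.0007,0,0.0007,0.5],[0,0.002,0,-0.0007,0,0.0007,0.5],[0,0,0,0,0,0,0.5]],
])

```text
clock: 20.42
ee_pos: [0.5096, 0.1405, 0.0285]
tool_rot: [0.668, 0.637, 0.278, -0.265]
wrist_force: [0.2, 0.1, -3.3]
finger_gap: 0.0599
grip_force: 30.0
```

Emit:
move_arm([
  [[0,0,0,-0.0006,0,0.0006,0.5],[0,0,0,-0.0004,0,0.0004,0.5],[0,0,0,0,0,0,0.5]],
])

```text
clock: 20.8
ee_pos: [0.5096, 0.1408, 0.0284]
tool_rot: [0.668, 0.637, 0.279, -0.265]
wrist_force: [-1.2, -3.8, 5.9]
finger_gap: 0.0599
grip_force: 30.0
```

Contact. Release, retreat along the tool axis, then swing to the −45° tilt.

Emit:
move_arm([
  [[0,0,0,0,0,0,1],[0,0,0,0,0,0,1],[0,0,0,0,0,0,1],[0,0,0,0,0,0,1],[0,0,0,0,0,-0.02,1]],
])

```text
clock: 21.42
ee_pos: [0.5076, 0.1274, 0.0407]
tool_rot: [0.668, 0.638, 0.277, -0.266]
wrist_force: [-0.6, 0.8, -0.2]
finger_gap: 0.0862
grip_force: 0.0
```

Emit:
move_arm([
  [[0,0,0,0,0,-0.04,1],[0,0,0,0,0,-0.05,1],[0,0,0,0.04,0,-0.04,1],[0,-0.157,0,0,0,0,1],[0,-0.157,0,0,0,0,1]],
])

```text
clock: 22.05
ee_pos: [0.5061, 0.0616, 0.1619]
tool_rot: [0.704, 0.671, 0.169, -0.16]
wrist_force: [-0.6, -0.4, -1.1]
finger_gap: 0.0869
grip_force: 0.0
```

Emit:
move_arm([
  [[0,-0.157,0,0,0,0,1],[0,-0.157,0,0,0,0,1],[0,-0.157,0,0,0,0,1],[0,-0.157,0,0,0,0,1],[0,-0.157,0,0,0,0,1]],
])

```text
clock: 22.68
ee_pos: [0.5056, 0.0628, 0.1618]
tool_rot: [0.715, 0.682, -0.114, 0.109]
wrist_force: [-0.5, -0.6, -0.2]
finger_gap: 0.0871
grip_force: 0.0
```

Emit:
move_arm([
  [[0,-0.157,0,0,0,0,1],[0,-0.157,0,0,0,0,1],[0,-0.161,0,0,0,0,1],[0,0,0,0,0,0,1]],
])

```text
clock: 23.18
ee_pos: [0.5047, 0.0643, 0.1589]
tool_rot: [0.667, 0.639, -0.278, 0.263]
wrist_force: [0.3, 0.0, -1.2]
finger_gap: 0.0869
grip_force: 0.0
```

```bash
python3 - <<'E'
from h import *
# case standing: case frame x up (height=x+36), case z -> -X dir. Old TCP at case (x,z)=(-7.6,14.2) was at world P
P=np.array([.5096,.1408,0]);a=np.radians(87.3);X=np.array([np.cos(a),np.sin(a),0])
tx,tz=-9.4,30.4
T=P-X*(tz-14.2)/1e3+[0,0,(tx+36)/1e3]
print(T);delta(T,down(-2.7,-45))
m=ctrl.camera_model("top");im=ctrl.grab_frame("wrist")
cv2.imwrite("pics/w7.png",cv2.resize(im[70:370,80:480,::-1],(800,600),interpolation=cv2.INTER_CUBIC))
w=ctrl.camera_model("wrist")
for z in(-14.2,26.8):
  for h in(0,72):
    for y in(-30,30):
      print("case z",z,"h",h,y,np.round((proj(w,P-X*z/1e3+np.cross([0,0,1],X)*y/1e3+[0,0,h/1e3],1)-[80,70])*2,0))
E
```

```text
[0.50883688 0.12461798 0.0266    ]
pos [504.7  64.3 158.9] turn [-0.0012  0.0012  0.0061] shift cur [136.4   2.2  50.7] shift tgt [136.3   1.3  50.8] q [0.308, 0.687, 1.65, -0.773, 1.253, 0.774] t 23.175
case z -14.2 h 0 -30 [ 498. -191.]
case z -14.2 h 0 30 [ 320. -192.]
case z -14.2 h 72 -30 [ 529. -110.]
case z -14.2 h 72 30 [ 290. -111.]
case z 26.8 h 0 -30 [489. -92.]
case z 26.8 h 0 30 [328. -92.]
case z 26.8 h 72 -30 [512.  16.]
case z 26.8 h 72 30 [305.  15.]
```

View pics/w7.png

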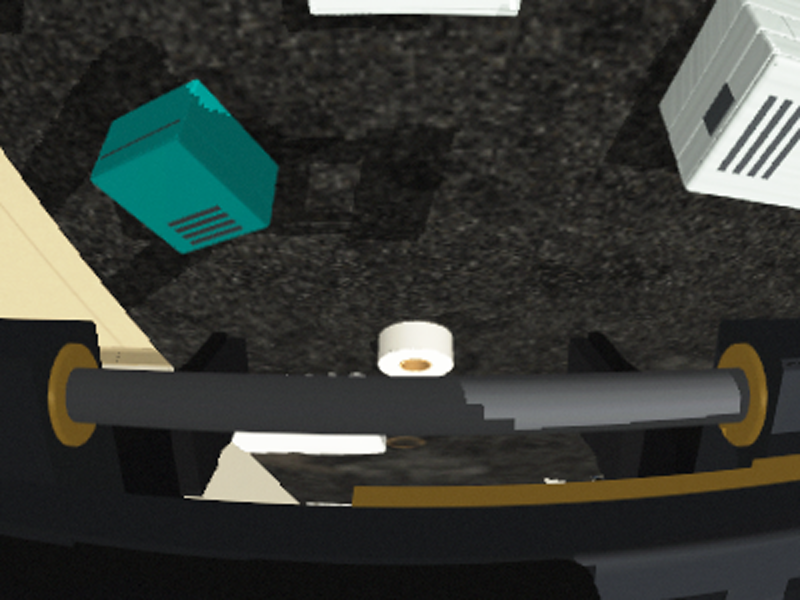

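The case stands as modelled: its upper lid edge is at crop row 14, predicted 15. The roll is untouched. Back off, align, then advance and grip.

Emit:
move_arm([
  [[0,0,0,0,0,-0.05,1],[0,0,0.006,0.046,0.001,0,1],[0,0,0,0.045,0,0,1],[0,0,0,0.045,0,0,1],[0,0,0,0,0,0,1]],
])

```text
clock: 23.85
ee_pos: [0.513, 0.1941, 0.0988]
tool_rot: [0.67, 0.636, -0.277, 0.264]
wrist_force: [0.4, 0.7, -0.0]
finger_gap: 0.0869
grip_force: 0.0
```

```bash
python3 - <<'E'
from h import *
delta([.5088,.1246,.0266],down(-2.7,-45))
E
```

```text
pos [513.  194.1  98.8] turn [-0.0019 -0.     -0.0035] shift cur [  1.8  -0.7 100.3] shift tgt [  1.9  -0.9 100.3] q [0.496, 0.85, 1.456, -0.665, 1.367, 0.869] t 23.85
```

Emit:
move_arm([
  [[0,0,-0.003,0.001,-0.0005,0.04,1],[0,0,0,0,0,0.04,1],[0,0,0,0,0,0.02,1],[0,0,0,0,0,0,1],[0,0,0,0,0,0,0.5]],
])

```text
clock: 24.48
ee_pos: [0.5108, 0.1244, 0.0301]
tool_rot: [0.67, 0.636, -0.276, 0.265]
wrist_force: [0.3, 0.2, 0.3]
finger_gap: 0.0827
grip_force: 0.0
```

Emit:
move_arm([
  [[0,0,0,0,0,0,0.5],[0,0,0,0,0,0,0.5],[0,0,0,0,0,0,0.5],[0,0,0,0,0,0,0.5],[0,0,0,0,0,0,0.5]],
])

```text
clock: 25.1
ee_pos: [0.5094, 0.1244, 0.0293]
tool_rot: [0.669, 0.637, -0.277, 0.265]
wrist_force: [-2.4, 4.4, 5.4]
finger_gap: 0.0602
grip_force: 30.0
```

```bash
python3 - <<'E'
from h import *
delta([.5088,.1246,.0266],down(-2.7,-45));print(ctrl.read_state()["grip_force"],ctrl.read_state()["finger_gap"])
E
```

```text
pos [509.4 124.4  29.3] turn [ 0.0001  0.0011 -0.0028] shift cur [ 2.  -0.7  1.8] shift tgt [ 2.  -0.6  1.8] q [0.4, 0.926, 1.579, -0.764, 1.175, 0.953] t 25.1
29.9905829038471 0.060199524164014924
```

Emit:
move_arm([
  [[0,0,0,-0.01,0,-0.01,0.5],[0,0,0,-0.017,0,-0.017,0.5],[0,0,0,-0.02,0,-0.02,0.5],[0,0.157,0,0,0,0,0.5],[0,0.157,0,0,0,0,0.5]],
])

```text
clock: 25.72
ee_pos: [0.5096, 0.1246, 0.0954]
tool_rot: [0.704, 0.671, -0.167, 0.161]
wrist_force: [-0.2, 0.3, -5.2]
finger_gap: 0.0601
grip_force: 30.0
```

Emit:
move_arm([
  [[0,0.157,0,0,0,0,0.5],[0,0.157,0,0,0,0,0.5],[0,0.157,0,0,0,0,0.5],[0,0.157,0,0,0,0,0.5],[0,0.157,0,0,0,0,0.5]],
])

```text
clock: 26.35
ee_pos: [0.509, 0.1234, 0.0959]
tool_rot: [0.714, 0.682, 0.115, -0.108]
wrist_force: [-1.0, -0.6, -5.3]
finger_gap: 0.0597
grip_force: 30.0
```

Emit:
move_arm([
  [[0,0.157,0,0,0,0,0.5],[0,0.157,0,0,0,0,0.5],[0,0.157,0,0,0,0,0.5],[0,0,0,0,0,0,0.5],[0,0,0,0,0,0,0.5]],
])

```text
clock: 26.98
ee_pos: [0.5091, 0.1239, 0.0952]
tool_rot: [0.669, 0.638, 0.276, -0.262]
wrist_force: [0.3, -0.2, -4.0]
finger_gap: 0.0598
grip_force: 30.0
```

```bash
python3 - <<'E'
from h import *
delta([.5094,.1244,.0104],down(-2.7,45));print(ctrl.read_state()["grip_force"])
E
```

```text
pos [509.1 123.9  95.2] turn [0.0017 0.0048 0.0004] shift cur [-59.3   0.1  60.6] shift tgt [-59.6   0.2  60.4] q [-0.401, 0.74, 1.876, 0.862, 1.055, -1.001] t 26.975
29.986047679558396
```

Emit:
move_arm([
  [[0,0.004,0,-0.02,0,0.02,0.5],[0,0,0,-0.018,0,0.018,0.5],[0,0,0,-0.013,0,0.013,0.5],[0,0,0,-0.0055,0,0.0055,0.5],[0,0,0,0,0,0,0.5]],
])

```text
clock: 27.6
ee_pos: [0.5097, 0.1244, 0.0155]
tool_rot: [0.668, 0.637, 0.278, -0.264]
wrist_force: [0.0, -0.4, -3.9]
finger_gap: 0.0598
grip_force: 30.0
```

Emit:
move_arm([
  [[0,0,0,-0.0007,0,0.0007,0.5],[0,0,0,-0.0007,0,0.0007,0.5],[0,0,0,0,0,0,0.5]],
])

```text
clock: 27.98
ee_pos: [0.5099, 0.1239, 0.0137]
tool_rot: [0.669, 0.637, 0.279, -0.264]
wrist_force: [0.6, 0.3, -5.4]
finger_gap: 0.0596
grip_force: 30.0
```

Emit:
move_arm([
  [[0,0,0,-0.0007,0,0.0007,0.5],[0,0,0,-0.0007,0,0.0007,0.5],[0,0,0,0,0,0,0.5]],
])

```text
clock: 28.35
ee_pos: [0.5096, 0.124, 0.0114]
tool_rot: [0.669, 0.637, 0.278, -0.264]
wrist_force: [-0.2, 0.8, -5.1]
finger_gap: 0.0599
grip_force: 30.0
```

Emit:
move_arm([
  [[0,0,0,-0.0005,0,0.0005,0.5],[0,0,0,-0.0004,0,0.0004,0.5],[0,0,0,0,0,0,0.5]],
])

```text
clock: 28.72
ee_pos: [0.5097, 0.1241, 0.011]
tool_rot: [0.668, 0.637, 0.279, -0.264]
wrist_force: [-1.7, -3.3, 5.3]
finger_gap: 0.0601
grip_force: 30.0
```

Emit:
move_arm([
  [[0,0,0,0,0,0,1],[0,0,0,0,0,0,1],[0,0,0,0,0,0,1],[0,0,0,0,0,0,1],[0,0,0,0,0,0,1]],
])

```text
clock: 29.35
ee_pos: [0.5096, 0.1241, 0.0102]
tool_rot: [0.669, 0.637, 0.278, -0.264]
wrist_force: [-0.7, 0.4, -0.2]
finger_gap: 0.0864
grip_force: 0.0
```

Emit:
move_arm([
  [[0,0,0,0,0,-0.03,1],[0,0,0,0,0,-0.05,1],[0,0,0,0,0,-0.05,1],[0,0,0,0,0,0,1],[0,0,0,0,0,0,1]],
])

```text
clock: 29.98
ee_pos: [0.5044, 0.0326, 0.1017]
tool_rot: [0.669, 0.637, 0.278, -0.264]
wrist_force: [0.4, 0.5, 0.2]
finger_gap: 0.0874
grip_force: 0.0
```

```bash
python3 - <<'E'
from h import *
# check without viewing: segment bright case in scene & top images vs predicted corners (case flat, 41 high)
P=np.array([.5097,.1241,0]);a=np.radians(87.3);X=np.array([np.cos(a),np.sin(a),0]);Y=np.cross([0,0,1],X)
# hinge end now toward -X; TCP was at case x=-6.7
C=P-X*.0067
for n in("scene","wrist"):
    m=ctrl.camera_model(n);im=ctrl.grab_frame(n);cv2.imwrite(f"pics/end_{n}.png",im[:,:,::-1])
    pts=np.array([proj(m,C+X*x+Y*y+[0,0,z],n=="wrist") for x in(-.036,.036) for y in(-.03,.03) for z in(0,.041)],np.float32)
    hull=cv2.convexHull(pts);mask=np.zeros(im.shape[:2],np.uint8);cv2.fillConvexPoly(mask,hull.astype(int),255)
    b=(im.min(2)>95).astype(np.uint8)*255
    big=cv2.dilate(mask,np.ones((25,25)));k,l,st,ce=cv2.connectedComponentsWithStats(b&big)
    i=1+np.argmax(st[1:,4]);print(n,"pred box",cv2.boundingRect(hull.astype(int)),"area",(mask>0).sum(),"seen",st[i],"IoU",((l==i)&(mask>0)).sum()/((l==i)|(mask>0)).sum())
    top=np.array([proj(m,C+X*x+Y*y+[0,0,.041],n=="wrist") for x,y in((-.01,-.01),(.01,-.01),(.01,.01),(-.01,.01))]).astype(int)
    print("panel colours",[im[q[1],q[0]].tolist() for q in top if 0<=q[1]<420])
E
```

```text
scene pred box (262, 252, 49, 54) area 1585 seen [ 263  253   47   53 1503] IoU 0.9470365699873896
panel colours [[253, 253, 251], [253, 254, 252], [253, 253, 251], [253, 254, 252]]
wrist pred box (245, 159, 78, 94) area 6869 seen [ 247  159   77   92 6574] IoU 0.9328540618260245
panel colours [[253, 253, 247], [253, 253, 248], [252, 253, 247], [254, 254, 250]]
```

The silhouettes match a shut case lying flat on its lid to within 1–2 px (IoU about 0.94 in both views), and the fingers are clear.

```bash
python3 -c "
from plant import ctrl
print(ctrl.hand_in())"
```

```text
the job is handed in; nothing more can be done
None
```

I handed the job in at about 30 s: the cell is in the pocket, the lid is shut, and the closed case is turned over and set down gently flat on its lid; `hand_in()` returned no verdict, and my final check was by silhouette in two camera views, so the lid angle and the cell's place inside were not measured.

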